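Change over the hardware trays

TASK

The dowel tray has been left standing open on the workbench. First push it fully home, then hook a fingertip behind the front lip of the hinge tray and draw that tray all the way out to its stop, so that only the hinges stand open. Leave the screw tray shut and the hinges lying in their tray, do not grip or lift anything, and do not disturb the other things on the bench.

Things in the scene. Friction and masses are not known exactly. Their poses are not given: they have to be found in the camera images.
- dowel_lip (a point): middle of the top edge of the inner face of the front lip of the tray that has six lying wooden dowels 100 mm long in its rear compartment; moves with the tray, 50 mm above the bench. Axes: x from the lip into the case (the tray is drawn out along -x), y left along the lip, z up. Behind the lip (+x) is an empty finger well, 52 mm (x) by 86 mm (y), 32 mm deep below this point; its other walls are 4 mm lower than the lip
- dowel_case: the dowel tray's open-topped plywood case, 200 mm deep, 116 mm wide, 48 mm high, fixed to the bench; origin under its centre, x axis inwards (drawing out is -x). With the tray home the lip point lies at x = -94 mm. The tray's lip is 11 mm thick: inside a cleat 6 mm thick, its top at the lip point; outside a facing board 5 mm thick, 114 mm wide, from 4 mm above to 44 mm below the lip point
- dowel_tray (a joint): how far the dowel tray is drawn out (m): 0 fully home, 0.11 at its outer stop; it stays where it is left, sliding friction about 1.5 N plus 10 N per m/s
- hinge_lip (a point): middle of the top edge of the inner face of the front lip of the tray that has two brass butt hinges lying flat in its rear compartment; moves with the tray, 50 mm above the bench. Axes: x from the lip into the case (the tray is drawn out along -x), y left along the lip, z up. Behind the lip (+x) is an empty finger well, 52 mm (x) by 86 mm (y), 32 mm deep below this point; its other walls are 4 mm lower than the lip
- hinge_case: the hinge tray's open-topped plywood case, 200 mm deep, 116 mm wide, 48 mm high, fixed to the bench; origin under its centre, x axis inwards (drawing out is -x). With the tray home the lip point lies at x = -94 mm. The tray's lip is 11 mm thick: inside a cleat 6 mm thick, its top at the lip point; outside a facing board 5 mm thick, 114 mm wide, from 4 mm above to 44 mm below the lip point
- hinge_tray (a joint): how far the hinge tray is drawn out (m): 0 fully home, 0.11 at its outer stop; it stays where it is left, sliding friction about 1.5 N plus 10 N per m/s
- screw_lip (a point): middle of the top edge of the inner face of the front lip of the tray that has seven lying steel screws about 64 mm long in its rear compartment; moves with the tray, 50 mm above the bench. Axes: x from the lip into the case (the tray is drawn out along -x), y left along the lip, z up. Behind the lip (+x) is an empty finger well, 52 mm (x) by 86 mm (y), 32 mm deep below this point; its other walls are 4 mm lower than the lip
- screw_case: the screw tray's open-topped plywood case, 200 mm deep, 116 mm wide, 48 mm high, fixed to the bench; origin under its centre, x axis inwards (drawing out is -x). With the tray home the lip point lies at x = -94 mm. The tray's lip is 11 mm thick: inside a cleat 6 mm thick, its top at the lip point; outside a facing board 5 mm thick, 114 mm wide, from 4 mm above to 44 mm below the lip point
- screw_tray (a joint): how far the screw tray is drawn out (m): 0 fully home, 0.11 at its outer stop; it stays where it is left, sliding friction about 1.5 N plus 10 N per m/s
- butt_a_mid (a point): centre of a loose brass butt hinge, about 41 x 58 x 8 mm, lying flat in the hinge tray's rear compartment (122 mm long); it rides along with the tray
- butt_b_mid (a point): centre of a loose brass butt hinge, about 41 x 58 x 8 mm, lying flat in the hinge tray's rear compartment (122 mm long); it rides along with the tray
- tape_roll: bystander: roll of tape lying flat, 84 mm across, 24 mm high, in front of the screw tray's case; origin under its centre
- glue: bystander: glue bottle 170 mm high, 60 mm across; origin under its centre
- hammer: bystander: hammer lying on the bench
- offcut: bystander: dark wood offcut 100 x 45 x 30 mm; origin under its centre
- stain_jar: bystander: amber jar 80 mm high, 68 mm across; origin under its centre
- mug: bystander: white mug 90 mm high, 80 mm across; origin under its centre
- try_square: bystander: try square with a 120 mm wooden stock and a 160 mm blade, lying flat
There are look-alikes about, which are no part of the job. What is shaped like the dowel_case but orange or turquoise is not meant.

How it is judged:
By the outcome, as a careful person would: the job done as asked, in the order asked, and still so for the second after the job is handed in, with the robot touching nothing.
It also fails if it takes over 48 s, if anything falls off the work surface, if the arm or the gripper's body presses on something with over 40 N, if the wrist force passes 120 N, or if a joint passes its speed limit or range.

ROBOT

A 6-joint arm with a two-finger parallel gripper is mounted at the origin on the work surface. World frame = base frame: x ahead of the robot, y to its left, z up, the work surface at z = 0. Lengths are in mm, angles in rad, forces in N, time in s.
With the tool pointing down it reaches from about 350 to 875 mm from the base axis. Payload 4.2 kg.
Tool frame: the origin (TCP) lies midway between the tips of the shut fingers; the grasp point (between the pads) lies 19 mm behind it; z points along the fingers, y is the line along which they close (so a half turn about z gives the same grasp; the last joint's range is limited). The gripper opens to 85 mm and grips with 20 to 120 N. Pads are 22 mm wide; open, the fingers measure 114 mm over their backs; the gripper's body (76 mm by 85 mm) begins 54 mm behind the grasp point. The pads swing forward as they close: fully open they stand 13 mm farther back than shut.
Start: joints at [-0.844, 0.385, 0.008, 0, -1.194, -0.259], TCP at [281.838, -557.823, 231.312] pointing down, gripper open.
Joint ranges: [-3.14, 3.14], [-1.21, 2.06], [-1.07, 1.41], [-3.16, 2.05], [-2.99, -0.16], [-3.1, 3.1]. Speed limits (rad/s): [2.79, 2.79, 3.14, 3.14, 3.14, 3.14].

INTERFACE

Orientations are given as a unit quaternion [x, y, z, w].
In Python, from bench import arm gives the robot as it stands. The module is installed in compiled form; this text tells all that it offers.
- The arm moves only by the shell command python3 -m handwheel 'ROWS' [OPENING]. ROWS is JSON, a list of rows, each an object of numbers: "x", "y", "z": the shift along the world's x, y, z each as a share of 20 cm, from -1 to 1; "ax", "ay", "az": the turn, a rotation vector about the world's x, y, z each as a share of 90 degrees, from -1 to 1. In form: [{"x": .., "y": .., "z": .., "ax": .., "ay": .., "az": ..}, ...]. A call has exactly 8 rows; each row shifts and turns the commanded pose from where the row before left it; what a row does not reach is not made up. A row lasts 1/10 s, in which the tool goes at most 50 mm and 8.59 degrees, less where a joint would pass 70% of its speed; a pose out of reach is approached as far as the arm can. A call with a number of a shift or a turn outside -1 to 1 is refused whole. A call with a gripper value outside its range is refused whole. OPENING is the opening, from -1 (shut) to 1 (fully open), set as the call begins (- or left out, the last holds). The fingers move at their own pace and stop on an object; the grip force is fixed at half the most. Time passes only in rows, so rows that do not move let the fingers close, or fill a call up. It gives the time, the measured TCP pose, the force, the opening and the grip force at its end, in the units of the state.
- arm.read_state(): the state, without advancing time (a new reading comes with each control period).
- arm.get_image(name): name is "side" or "top" or "wrist"; returns the picture (400x640x3 uint8, red, green, blue); there is no depth.
- arm.camera_params(name): a dict with "K" (3x3 intrinsics, pixels), "position" and "orientation" of the camera in the world. Camera axes: x right, y down, z forward; pixel columns grow to the right and rows downward; lengths in mm; the calibration is good to about 2 mm. A picture is of the moment at which its call begins: read the wrist's pose just before it. camera_params takes no time and is no camera call; for the wrist camera it gives the pose at the moment of the call.
- arm.job_done(): hands the job in; it is judged then, once.
The state is a dict: "clock": time; "joints": joint angles; "joint_vel": joint speeds; "joint_efforts": joint torques, N m; "position": TCP position; "ee_rot": TCP orientation; "contact_force": force on the tool from outside, world axes, zero at the start; "wrist_torque": the same for the moment, N m; "gripper_width": finger opening in mm; "grasp_force": force on a finger pad.
Only numpy, scipy, OpenCV 4.12 (cv2) and the standard library are available. Lean on these libraries where they do the work, as an engineer would, in place of code of your own. Each camera call takes 0.05 s, during which the arm holds its last target. There are 200 camera calls.

## Working session

There is one attempt and no reset: what is moved stays moved. The work goes in short steps, Python scripts to look and compute and a shell command to move; the robot and the scene stay as the last step left them, time stands still between calls to the robot, and variables do not carry over. Pictures are saved under pics/ and viewed, at most 10 in all, crops included, and the job is handed in when it is done.

```bash
mkdir -p pics; cat > h.py <<'E'
import numpy as np, cv2
from scipy.spatial.transform import Rotation as R
from bench import arm
def cam(n):
    p=arm.camera_params(n); o=p["orientation"]
    o=np.array(o,float); M=R.from_quat(o).as_matrix() if o.size==4 else o.reshape(3,3)
    return np.array(p["K"],float).reshape(3,3),np.array(p["position"],float),M
def ray(c,u,v,z):
    K,p,M=c; d=M@np.linalg.solve(K,[u,v,1.]); return p+d*(z-p[2])/d[2]
def proj(c,P):
    K,p,M=c; q=K@(M.T@(np.array(P,float)-p)); return q[:2]/q[2]
def snap(n,f):
    c=cam(n); im=arm.get_image(n); cv2.imwrite("pics/"+f,im[:,:,::-1]); return c,im
E
python3 - <<'E'
from h import *
for n in("top","side"):
    c,im=snap(n,n+"1.png"); print(n,c[1].round(),c[2].round(3).tolist(),c[0].round().tolist())
s=arm.read_state();print(s["clock"],s["position"],s["ee_rot"])
E
```

```text
top [ 390.  -23. 1356.] [[0.012, -0.995, 0.098], [-1.0, -0.01, 0.017], [-0.016, -0.098, -0.995]] [[421.0, 0.0, 318.0], [0.0, 421.0, 199.0], [0.0, 0.0, 1.0]]
side [334. 966. 993.] [[-0.984, -0.113, 0.137], [-0.177, 0.669, -0.722], [-0.01, -0.735, -0.678]] [[468.0, 0.0, 317.0], [0.0, 468.0, 197.0], [0.0, 0.0, 1.0]]
0.1 [ 281.58261817 -557.38836421  230.31730168] [-2.31673704e-01  9.72793044e-01  9.50111349e-04 -2.93509450e-04]
```

View pics/top1.png

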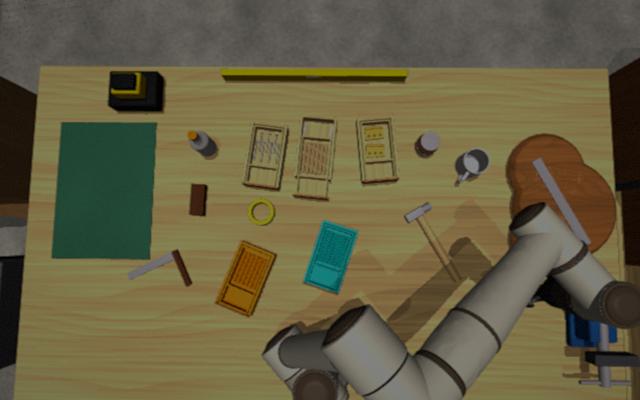

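View pics/side1.png

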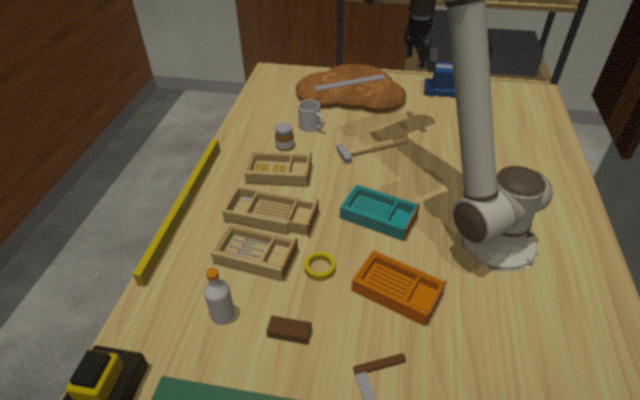

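The top view shows three plywood cases: screws at (265,157), dowels at (316,158) standing open down to (311,197), and hinges at (377,151). The look-alikes are orange (247,278) and turquoise (331,257). The tape is at (261,211) and the hammer head at (418,212). I'll check the choice in one close crop.

```bash
python3 - <<'E'
from h import *
im=cv2.imread("pics/top1.png")[105:225,235:410]
cv2.imwrite("pics/crop.png",cv2.resize(im,None,fx=4.5,fy=4.5,interpolation=cv2.INTER_CUBIC))
E
```

```text
(no output)
```

View pics/crop.png

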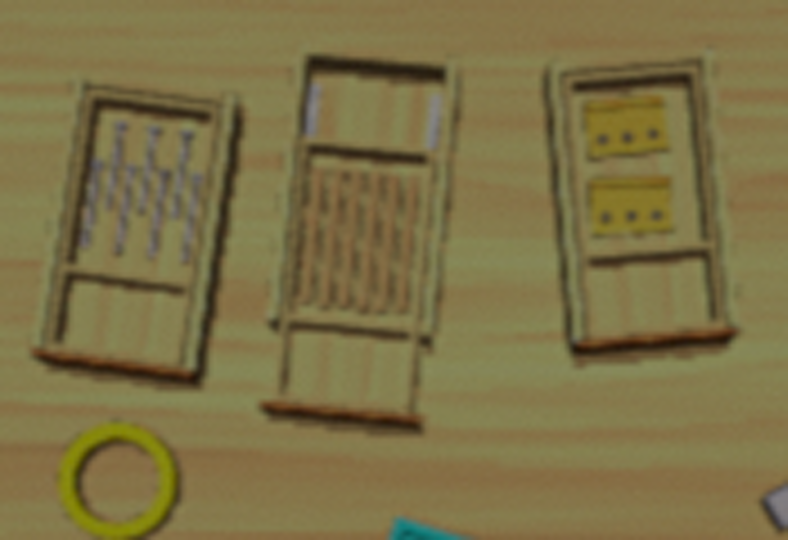

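The crop confirms it: dowels in the middle case (drawn out, lip at crop (343,415)), hinges on the right (lip at (655,340)), screws on the left, shut.

```bash
python3 - <<'E'
from h import *
K=None; c=cam("top")
f=lambda x,y,z: ray(c,235+(x+.5)/4.5-.5,105+(y+.5)/4.5-.5,z)
for n,r1,r2,l1,l2 in(("dowel",(305,58),(457,68),(265,406),(421,424)),("hinge",(550,68),(712,57),(575,346),(735,333))):
    A,B=f(*r1,48),f(*r2,48); C,D=f(*l1,54),f(*l2,54)
    m,w=(A+B)/2,A-B; ml,wl=(C+D)/2,C-D; ax=m-ml
    print(n,"rear",m.round(),"w",np.linalg.norm(w).round(),"lip",ml.round(),"w",np.linalg.norm(wl).round(),"len",np.linalg.norm(ax[:2]).round(),
     "yaw ax",np.degrees(np.arctan2(ax[1],ax[0])).round(1),"w",np.degrees(np.arctan2(-w[0],w[1])).round(1),np.degrees(np.arctan2(-wl[0],wl[1])).round(1))
for p in((275,325),(430,345)):print(f(*p,48).round())
print("tape",f(118,481,24).round(), "hammer",f(765,495,20).round(),"turq",f(400,520,45).round())
E
```

```text
dowel rear [776.  -2.  48.] w 108.0 lip [525.  21.  54.] w 109.0 len 252.0 yaw ax -5.3 w -3.5 -6.0
hinge rear [ 778. -179.   48.] w 114.0 lip [ 580. -194.   54.] w 111.0 len 199.0 yaw ax 4.5 w 4.4 5.2
[589.  69.  48.]
[576. -39.  48.]
tape [480. 180.  24.] hammer [ 475. -276.   20.] turq [454. -19.  45.]
```

```bash
python3 -m handwheel '[{"x":0.08,"y":0.225,"az":-0.0444},{"x":0.08,"y":0.225,"az":-0.0444},{"x":0.08,"y":0.225,"az":-0.0444},{"x":0.08,"y":0.225,"az":-0.0444},{"x":0.08,"y":0.225,"az":-0.0444},{"x":0.08,"y":0.225,"az":-0.0444},{"x":0.08,"y":0.225,"az":-0.0444},{"x":0.08,"y":0.225,"az":-0.0444}]' -1
python3 -m handwheel '[{"x":0.07,"y":0.22},{"x":0.07,"y":0.22},{"x":0.07,"y":0.22},{"x":0.07,"y":0.22},{"x":0.07,"y":0.22,"z":-0.1},{"z":-0.1},{"z":-0.1},{}]'
python3 - <<'E'
from h import *
c,im=snap("wrist","w1.png");print(c[1].round(),c[2].round(3).tolist())
s=arm.read_state();print(s["clock"],s["position"],s["ee_rot"],s["joints"])
E
```

```text
[ 222. -587.  372.] [[-0.451, 0.861, 0.235], [0.892, 0.435, 0.121], [0.002, 0.264, -0.964]]
0.15 [ 281.6519811  -557.45270034  230.46850968] [-2.31709997e-01  9.72784553e-01  7.93893822e-04 -2.46250723e-04] [-8.44379988e-01  3.85384249e-01  6.93105289e-03 -3.40829849e-04
 -1.19397508e+00 -2.58620197e-01]invalid input at $[0]: expected keys x, y, z, ax, ay, az
invalid input at $[0]: expected keys x, y, z, ax, ay, az
```

View pics/w1.png

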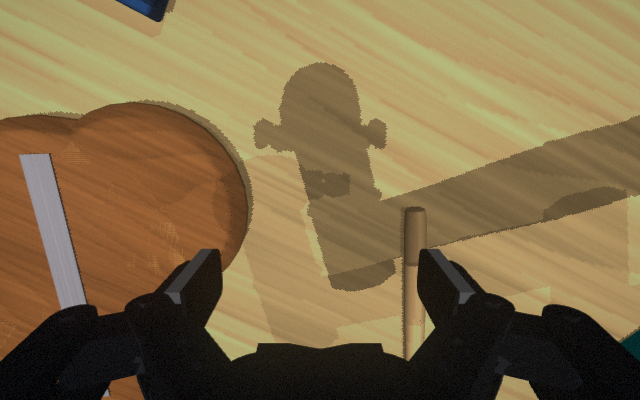

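The move was refused because every key is required; this wrist picture is still the start view, with the cutting board on the left and the hammer handle at (414,280).

```bash
python3 -m handwheel '[{"x":0.08,"y":0.225,"z":0,"ax":0,"ay":0,"az":-0.0444},{"x":0.08,"y":0.225,"z":0,"ax":0,"ay":0,"az":-0.0444},{"x":0.08,"y":0.225,"z":0,"ax":0,"ay":0,"az":-0.0444},{"x":0.08,"y":0.225,"z":0,"ax":0,"ay":0,"az":-0.0444},{"x":0.08,"y":0.225,"z":0,"ax":0,"ay":0,"az":-0.0444},{"x":0.08,"y":0.225,"z":0,"ax":0,"ay":0,"az":-0.0444},{"x":0.08,"y":0.225,"z":0,"ax":0,"ay":0,"az":-0.0444},{"x":0.08,"y":0.225,"z":0,"ax":0,"ay":0,"az":-0.0444}]' -1
python3 -m handwheel '[{"x":0.07,"y":0.22,"z":0,"ax":0,"ay":0,"az":0},{"x":0.07,"y":0.22,"z":0,"ax":0,"ay":0,"az":0},{"x":0.07,"y":0.22,"z":0,"ax":0,"ay":0,"az":0},{"x":0.07,"y":0.22,"z":0,"ax":0,"ay":0,"az":0},{"x":0.07,"y":0.22,"z":-0.1,"ax":0,"ay":0,"az":0},{"x":0,"y":0,"z":-0.1,"ax":0,"ay":0,"az":0},{"x":0,"y":0,"z":-0.1,"ax":0,"ay":0,"az":0},{"x":0,"y":0,"z":0,"ax":0,"ay":0,"az":0}]'
python3 - <<'E'
from h import *
c,im=snap("wrist","w2.png");print(c[1].round(),c[2].round(3).tolist())
s=arm.read_state();print(s["clock"],s["position"],s["ee_rot"],s["joints"])
E
```

```text
clock: 0.95
position: [409.9, -195.9, 231.4]
ee_rot: [0.047, 0.999, 0.0, 0.0]
contact_force: [1.1, 0.5, 0.3]
gripper_width: -0.2
grasp_force: 0.0
clock: 1.75
position: [477.6, 21.8, 168.7]
ee_rot: [0.045, 0.999, -0.001, -0.003]
contact_force: [-0.1, -1.0, 0.5]
gripper_width: -0.1
grasp_force: 0.0
[412.  29. 311.] [[0.089, 0.962, 0.257], [0.996, -0.086, -0.025], [-0.002, 0.258, -0.966]]
1.8 [478.91686349  21.74298121 170.43643059] [ 4.48566369e-02  9.98991935e-01 -7.36546828e-04 -1.56615530e-03] [ 3.85220245e-01  1.97210730e-01 -4.26699432e-01  4.04420234e-05
 -9.50347422e-01 -2.04578366e+00]
```

View pics/w2.png

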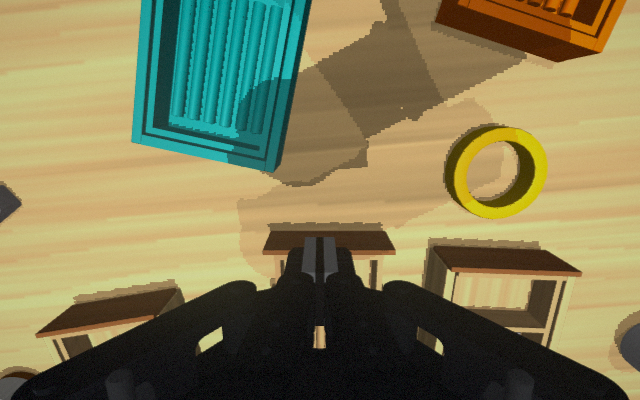

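The wrist view shows the dowel facing's dark front at (263..396, 232..254) just ahead of the fingers, the hinge facing at lower left (37..185, 289..335), and the tape at (495,172), clear of both. Next I measure the facing edges by colour.

```bash
python3 - <<'E'
from h import *
im=cv2.imread("pics/w2.png"); c=cam("wrist")
hsv=cv2.cvtColor(im,cv2.COLOR_BGR2HSV)
for p in((250,275),(320,110)):print(hsv[p])
m=((hsv[...,0]<16)&(hsv[...,2]<115)&(hsv[...,2]>30)&(hsv[...,1]>80)).astype(np.uint8)
m=cv2.morphologyEx(m,cv2.MORPH_OPEN,np.ones((3,3)))
m[:225]=0
n,l,st,ce=cv2.connectedComponentsWithStats(m)
for i in range(1,n):
    if st[i,4]<250: continue
    ys,xs=np.where(l==i); q=cv2.approxPolyDP(cv2.convexHull(np.c_[xs,ys].astype(np.int32)),4,True)[:,0]
    print(st[i].tolist(),[(a.tolist(),ray(c,*a,54)[:2].round().tolist(),ray(c,*a,6)[:2].round().tolist()) for a in q])
E
```

```text
[ 14 163 122]
[ 14 170  60]
[508, 249, 56, 22, 829] [([563, 270], [565.0, 227.0], [594.0, 264.0]), ([512, 269], [561.0, 183.0], [588.0, 211.0]), ([509, 249], [541.0, 179.0], [565.0, 207.0]), ([546, 251], [546.0, 211.0], [571.0, 244.0]), ([562, 261], [557.0, 225.0], [583.0, 262.0])]
```

```bash
python3 - <<'E'
from h import *
im=cv2.imread("pics/w2.png"); c=cam("wrist")
hsv=cv2.cvtColor(im,cv2.COLOR_BGR2HSV)
m=((hsv[...,0]<17)&(hsv[...,2]<140)&(hsv[...,2]>25)&(hsv[...,1]>135)).astype(np.uint8)
m[:225]=0
m=cv2.morphologyEx(m,cv2.MORPH_OPEN,np.ones((3,3)))
for n,a in(("dowel",[255,400]),("hinge",[30,195]),("screw",[425,590])):
    s=m[:,a[0]:a[1]]; ys,xs=np.where(s); xs=xs+a[0]
    # lower border per column
    pts=np.array([(x,ys[xs==x].max()) for x in np.unique(xs)])
    ok=[(x,y) for x,y in pts if (ys[xs==x].max()-ys[xs==x].min())>10]
    P=np.array([ray(c,x,y+.5,54)[:2] for x,y in ok]); 
    k=np.polyfit(P[:,1],P[:,0],1)
    r=P[:,0]-np.polyval(k,P[:,1]); g=abs(r)<6; k=np.polyfit(P[g,1],P[g,0],1)
    print(n,"cols",ok[0],ok[-1],P[0].round(),P[-1].round(),"yaw",-np.degrees(np.arctan(k[0])).round(1),"mid",P[[0,-1]].mean(0).round(), "x@mid",np.polyval(k,P[[0,-1],1].mean()).round(1),"rms",r[g].std().round(1))
E
```

```text
dowel cols (np.int64(276), np.int64(246)) (np.int64(381), np.int64(250)) [521. -19.] [533.  70.] yaw -8.0 mid [527.  26.] x@mid 526.1 rms 1.7
hinge cols (np.int64(56), np.int64(330)) (np.int64(156), np.int64(315)) [ 586. -231.] [ 579. -135.] yaw 5.6 mid [ 583. -183.] x@mid 581.2 rms 1.4
screw cols (np.int64(447), np.int64(261)) (np.int64(561), np.int64(271)) [548. 126.] [567. 225.] yaw -8.6 mid [558. 176.] x@mid 559.7 rms 1.3
```

```bash
python3 -m handwheel '[{"x":0.02,"y":0.005,"z":-0.1,"ax":0,"ay":0,"az":0},{"x":0.02,"y":0.005,"z":-0.1,"ax":0,"ay":0,"az":0},{"x":0.02,"y":0.005,"z":-0.1,"ax":0,"ay":0,"az":0},{"x":0.01,"y":0,"z":-0.1,"ax":0,"ay":0,"az":0},{"x":0,"y":0,"z":-0.1,"ax":0,"ay":0,"az":0},{"x":0,"y":0,"z":-0.1,"ax":0,"ay":0,"az":0},{"x":0,"y":0,"z":-0.1,"ax":0,"ay":0,"az":0},{"x":0,"y":0,"z":0,"ax":0,"ay":0,"az":0}]'
python3 -m handwheel '[{"x":0.05,"y":-0.005,"z":0,"ax":0,"ay":0,"az":0},{"x":0.05,"y":-0.005,"z":0,"ax":0,"ay":0,"az":0},{"x":0.05,"y":-0.005,"z":0,"ax":0,"ay":0,"az":0},{"x":0.05,"y":-0.005,"z":0,"ax":0,"ay":0,"az":0},{"x":0.05,"y":-0.005,"z":0,"ax":0,"ay":0,"az":0},{"x":0.03,"y":-0.003,"z":0,"ax":0,"ay":0,"az":0},{"x":0,"y":0,"z":0,"ax":0,"ay":0,"az":0},{"x":0,"y":0,"z":0,"ax":0,"ay":0,"az":0}]'
```

```text
clock: 2.6
position: [493.1, 24.2, 30.5]
ee_rot: [0.046, 0.999, -0.001, -0.001]
contact_force: [-0.4, 0.3, 1.0]
gripper_width: -0.1
grasp_force: 0.0
clock: 3.4
position: [550.2, 19.3, 31.3]
ee_rot: [0.045, 0.999, 0.0, 0.0]
contact_force: [-0.3, -0.1, 0.3]
gripper_width: 0.0
grasp_force: 0.0
```

```bash
python3 -m handwheel '[{"x":0.02,"y":-0.002,"z":0,"ax":0,"ay":0,"az":0},{"x":0.02,"y":-0.002,"z":0,"ax":0,"ay":0,"az":0},{"x":0.02,"y":-0.002,"z":0,"ax":0,"ay":0,"az":0},{"x":0,"y":0,"z":0,"ax":0,"ay":0,"az":0},{"x":0,"y":0,"z":0,"ax":0,"ay":0,"az":0},{"x":0,"y":0,"z":0,"ax":0,"ay":0,"az":0},{"x":0,"y":0,"z":0,"ax":0,"ay":0,"az":0},{"x":0,"y":0,"z":0,"ax":0,"ay":0,"az":0}]'
python3 -m handwheel '[{"x":0.01,"y":-0.001,"z":0,"ax":0,"ay":0,"az":0},{"x":0.01,"y":-0.001,"z":0,"ax":0,"ay":0,"az":0},{"x":0,"y":0,"z":0,"ax":0,"ay":0,"az":0},{"x":0,"y":0,"z":0,"ax":0,"ay":0,"az":0},{"x":0,"y":0,"z":0,"ax":0,"ay":0,"az":0},{"x":0,"y":0,"z":0,"ax":0,"ay":0,"az":0},{"x":0,"y":0,"z":0,"ax":0,"ay":0,"az":0},{"x":0,"y":0,"z":0,"ax":0,"ay":0,"az":0}]'
```

```text
clock: 4.2
position: [561.9, 18.1, 31.6]
ee_rot: [0.045, 0.999, 0.0, 0.0]
contact_force: [0.6, -0.1, 0.3]
gripper_width: 0.2
grasp_force: 0.0
clock: 5.0
position: [565.8, 17.7, 31.4]
ee_rot: [0.045, 0.999, 0.0, 0.0]
contact_force: [0.4, 0.1, 0.3]
gripper_width: 0.2
grasp_force: 0.1
```

```bash
for i in 1; do python3 -m handwheel '[{"x":0.01,"y":-0.001,"z":0,"ax":0,"ay":0,"az":0},{"x":0.01,"y":-0.001,"z":0,"ax":0,"ay":0,"az":0},{"x":0,"y":0,"z":0,"ax":0,"ay":0,"az":0},{"x":0,"y":0,"z":0,"ax":0,"ay":0,"az":0},{"x":0,"y":0,"z":0,"ax":0,"ay":0,"az":0},{"x":0,"y":0,"z":0,"ax":0,"ay":0,"az":0},{"x":0,"y":0,"z":0,"ax":0,"ay":0,"az":0},{"x":0,"y":0,"z":0,"ax":0,"ay":0,"az":0}]'; done
python3 - <<'E'
from h import *
c,a=snap("top","t3.png");c,b=snap("side","s3.png")
a=cv2.resize(a[105:225,235:410],(580,398),interpolation=cv2.INTER_CUBIC);b=cv2.resize(b[140:290,195:345],(398,398),interpolation=cv2.INTER_CUBIC)[:,:]
o=np.hstack([a,b]);cv2.imwrite("pics/m3.png",cv2.resize(o,(800,326))[:,:,::-1])
E
```

```text
clock: 5.8
position: [570.0, 17.3, 31.5]
ee_rot: [0.045, 0.999, 0.0, 0.0]
contact_force: [-0.1, -0.3, -1.3]
gripper_width: -0.4
grasp_force: 0.1
```

View pics/m3.png

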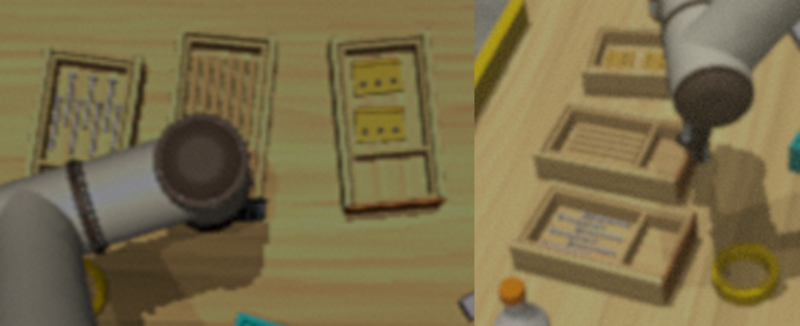

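The picture shows the dowel tray nearly home, with the fingers at its facing, but no stop force yet, so I keep pushing gently.

```bash
python3 -m handwheel '[{"x":0.01,"y":-0.001,"z":0,"ax":0,"ay":0,"az":0},{"x":0.01,"y":-0.001,"z":0,"ax":0,"ay":0,"az":0},{"x":0,"y":0,"z":0,"ax":0,"ay":0,"az":0},{"x":0,"y":0,"z":0,"ax":0,"ay":0,"az":0},{"x":0,"y":0,"z":0,"ax":0,"ay":0,"az":0},{"x":0,"y":0,"z":0,"ax":0,"ay":0,"az":0},{"x":0,"y":0,"z":0,"ax":0,"ay":0,"az":0},{"x":0,"y":0,"z":0,"ax":0,"ay":0,"az":0}]'
```

```text
clock: 6.7
position: [571.4, 16.8, 31.1]
ee_rot: [0.045, 0.999, -0.0, -0.003]
contact_force: [-5.1, 2.0, 3.8]
gripper_width: -0.3
grasp_force: 3.0
```

```bash
python3 -m handwheel '[{"x":0.01,"y":-0.001,"z":0,"ax":0,"ay":0,"az":0},{"x":0.01,"y":-0.001,"z":0,"ax":0,"ay":0,"az":0},{"x":0,"y":0,"z":0,"ax":0,"ay":0,"az":0},{"x":0,"y":0,"z":0,"ax":0,"ay":0,"az":0},{"x":0,"y":0,"z":0,"ax":0,"ay":0,"az":0},{"x":0,"y":0,"z":0,"ax":0,"ay":0,"az":0},{"x":0,"y":0,"z":0,"ax":0,"ay":0,"az":0},{"x":0,"y":0,"z":0,"ax":0,"ay":0,"az":0}]'
```

```text
clock: 7.5
position: [571.3, 16.3, 30.7]
ee_rot: [0.046, 0.999, -0.001, -0.007]
contact_force: [-14.2, 5.9, 9.4]
gripper_width: -0.0
grasp_force: 7.4
```

```bash
python3 -m handwheel '[{"x":-0.05,"y":0.005,"z":0,"ax":0,"ay":0,"az":0},{"x":-0.1,"y":0.01,"z":0,"ax":0,"ay":0,"az":0},{"x":-0.05,"y":0.005,"z":0.05,"ax":0,"ay":0,"az":0},{"x":0,"y":0,"z":0.2,"ax":0,"ay":0,"az":0},{"x":0,"y":0,"z":0.2,"ax":0,"ay":0,"az":0},{"x":0,"y":-0.1,"z":0.2,"ax":0,"ay":0,"az":0},{"x":0,"y":-0.2,"z":0,"ax":0,"ay":0,"az":0.055},{"x":0,"y":-0.2,"z":0,"ax":0,"ay":0,"az":0.055}]'
python3 -m handwheel '[{"x":0,"y":-0.2,"z":0,"ax":0,"ay":0,"az":0},{"x":0,"y":-0.2,"z":0,"ax":0,"ay":0,"az":0},{"x":0,"y":-0.15,"z":0,"ax":0,"ay":0,"az":0},{"x":0,"y":-0.05,"z":0,"ax":0,"ay":0,"az":0},{"x":0,"y":0,"z":0,"ax":0,"ay":0,"az":0},{"x":0,"y":0,"z":0,"ax":0,"ay":0,"az":0},{"x":0,"y":0,"z":0,"ax":0,"ay":0,"az":0},{"x":0,"y":0,"z":0,"ax":0,"ay":0,"az":0}]'
python3 - <<'E'
from h import *
c,im=snap("wrist","w4.png"); np.savez("w4.npz",K=c[0],p=c[1],M=c[2])
snap("top","t4.png")
E
```

```text
clock: 8.3
position: [539.3, -80.0, 164.6]
ee_rot: [-0.044, 0.999, 0.0, 0.003]
contact_force: [0.0, -0.1, -1.8]
gripper_width: -0.5
grasp_force: 0.0
clock: 9.1
position: [538.0, -198.4, 161.6]
ee_rot: [-0.042, 0.999, 0.0, 0.0]
contact_force: [0.0, -0.3, 0.3]
gripper_width: -0.0
grasp_force: 0.0
```

View pics/w4.png

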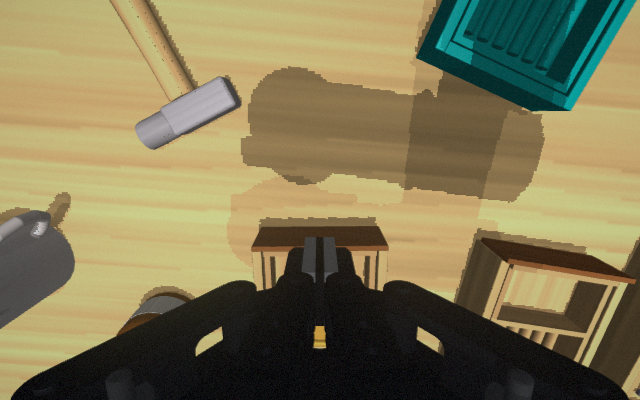

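The hinge facing's top edge runs (251,249) to (388,250), just ahead of the fingers. The shut dowel facing is on the right, (510,263) to (633,283).

```bash
python3 - <<'E'
from h import *
d=np.load("w4.npz"); c=(d["K"],d["p"],d["M"])
for a,b in(((251,249.5),(388,250.5)),((510,263),(633,283))):
    A,B=ray(c,*a,54),ray(c,*b,54);w=B-A
    print(A.round(1),B.round(1),((A+B)/2).round(1),np.linalg.norm(w).round(),np.degrees(np.arctan2(-w[0],w[1])).round(1))
E
```

```text
[ 587.9 -250.2   54. ] [ 579.2 -137.4   54. ] [ 583.6 -193.8   54. ] 113.0 4.4
[581.8 -34.2  54. ] [591.3  74.4  54. ] [586.6  20.1  54. ] 109.0 -5.0
```

```bash
python3 -m handwheel '[{"x":0.1,"y":0.009,"z":0,"ax":0,"ay":0,"az":0},{"x":0.1,"y":0.009,"z":0,"ax":0,"ay":0,"az":0},{"x":0.1,"y":0.009,"z":0,"ax":0,"ay":0,"az":0},{"x":0.1,"y":0.009,"z":-0.05,"ax":0,"ay":0,"az":0},{"x":0.01,"y":0,"z":-0.15,"ax":0,"ay":0,"az":0},{"x":0,"y":0,"z":-0.15,"ax":0,"ay":0,"az":0},{"x":0,"y":0,"z":-0.05,"ax":0,"ay":0,"az":0},{"x":0,"y":0,"z":0,"ax":0,"ay":0,"az":0}]'
python3 - <<'E'
from h import *
c,im=snap("side","s5.png"); s=cv2.resize(im[135:225,220:345],(600,432),interpolation=cv2.INTER_CUBIC);cv2.imwrite("pics/s5c.png",s[:,:,::-1])
E
```

```text
clock: 10.0
position: [618.8, -191.9, 79.8]
ee_rot: [-0.042, 0.999, 0.0, -0.002]
contact_force: [-0.0, 0.0, 0.2]
gripper_width: 0.1
grasp_force: 0.0
```

View pics/s5c.png

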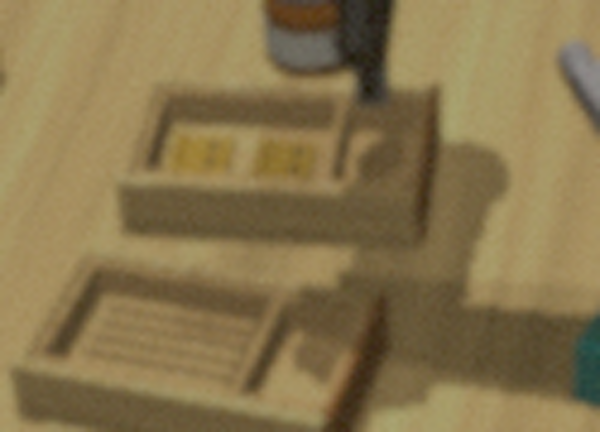

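The fingertip, crop (372,98), hangs above the hinge tray's well. Going down into it.

```bash
python3 -m handwheel '[{"x":0,"y":0,"z":-0.06,"ax":0,"ay":0,"az":0},{"x":0,"y":0,"z":-0.05,"ax":0,"ay":0,"az":0},{"x":0,"y":0,"z":-0.05,"ax":0,"ay":0,"az":0},{"x":0,"y":0,"z":-0.05,"ax":0,"ay":0,"az":0},{"x":0,"y":0,"z":-0.04,"ax":0,"ay":0,"az":0},{"x":0,"y":0,"z":0,"ax":0,"ay":0,"az":0},{"x":0,"y":0,"z":0,"ax":0,"ay":0,"az":0},{"x":0,"y":0,"z":0,"ax":0,"ay":0,"az":0}]'
```

```text
clock: 10.85
position: [620.2, -192.4, 31.9]
ee_rot: [-0.041, 0.999, -0.0, 0.0]
contact_force: [0.3, 0.3, 0.2]
gripper_width: -0.0
grasp_force: 0.0
```

```bash
python3 -m handwheel '[{"x":-0.035,"y":-0.0027,"z":0,"ax":0,"ay":0,"az":0},{"x":-0.035,"y":-0.0027,"z":0,"ax":0,"ay":0,"az":0},{"x":-0.03,"y":-0.0023,"z":0,"ax":0,"ay":0,"az":0},{"x":-0.03,"y":-0.0023,"z":0,"ax":0,"ay":0,"az":0},{"x":-0.03,"y":-0.0023,"z":0,"ax":0,"ay":0,"az":0},{"x":-0.03,"y":-0.0023,"z":0,"ax":0,"ay":0,"az":0},{"x":-0.03,"y":-0.0023,"z":0,"ax":0,"ay":0,"az":0},{"x":-0.03,"y":-0.0023,"z":0,"ax":0,"ay":0,"az":0}]'
python3 -m handwheel '[{"x":-0.035,"y":-0.0027,"z":0,"ax":0,"ay":0,"az":0},{"x":-0.035,"y":-0.0027,"z":0,"ax":0,"ay":0,"az":0},{"x":-0.035,"y":-0.0027,"z":0,"ax":0,"ay":0,"az":0},{"x":-0.035,"y":-0.0027,"z":0,"ax":0,"ay":0,"az":0},{"x":-0.035,"y":-0.0027,"z":0,"ax":0,"ay":0,"az":0},{"x":-0.035,"y":-0.0027,"z":0,"ax":0,"ay":0,"az":0},{"x":-0.035,"y":-0.0027,"z":0,"ax":0,"ay":0,"az":0},{"x":-0.03,"y":-0.0023,"z":0,"ax":0,"ay":0,"az":0}]'
python3 -m handwheel '[{"x":-0.02,"y":-0.0015,"z":0,"ax":0,"ay":0,"az":0},{"x":-0.02,"y":-0.0015,"z":0,"ax":0,"ay":0,"az":0},{"x":-0.02,"y":-0.0015,"z":0,"ax":0,"ay":0,"az":0},{"x":0,"y":0,"z":0,"ax":0,"ay":0,"az":0},{"x":0,"y":0,"z":0,"ax":0,"ay":0,"az":0},{"x":0,"y":0,"z":0,"ax":0,"ay":0,"az":0},{"x":0,"y":0,"z":0,"ax":0,"ay":0,"az":0},{"x":0,"y":0,"z":0,"ax":0,"ay":0,"az":0}]'
```

```text
clock: 11.65
position: [569.7, -196.5, 31.8]
ee_rot: [-0.041, 0.999, -0.0, 0.0]
contact_force: [0.9, -1.5, 0.3]
gripper_width: 0.5
grasp_force: 1.1
clock: 12.45
position: [514.0, -200.4, 31.4]
ee_rot: [-0.041, 0.999, 0.0, -0.0]
contact_force: [2.2, -1.3, 0.6]
gripper_width: -0.3
grasp_force: 1.0
clock: 13.25
position: [502.5, -201.2, 31.2]
ee_rot: [-0.041, 0.999, 0.0, -0.0]
contact_force: [0.2, 0.1, -0.7]
gripper_width: 0.1
grasp_force: 0.0
```

```bash
python3 -m handwheel '[{"x":-0.01,"y":-0.0008,"z":0,"ax":0,"ay":0,"az":0},{"x":-0.01,"y":-0.0008,"z":0,"ax":0,"ay":0,"az":0},{"x":-0.01,"y":-0.0008,"z":0,"ax":0,"ay":0,"az":0},{"x":0,"y":0,"z":0,"ax":0,"ay":0,"az":0},{"x":0,"y":0,"z":0,"ax":0,"ay":0,"az":0},{"x":0,"y":0,"z":0,"ax":0,"ay":0,"az":0},{"x":0,"y":0,"z":0,"ax":0,"ay":0,"az":0},{"x":0,"y":0,"z":0,"ax":0,"ay":0,"az":0}]'
python3 -m handwheel '[{"x":-0.01,"y":-0.0008,"z":0,"ax":0,"ay":0,"az":0},{"x":-0.01,"y":-0.0008,"z":0,"ax":0,"ay":0,"az":0},{"x":0,"y":0,"z":0,"ax":0,"ay":0,"az":0},{"x":0,"y":0,"z":0,"ax":0,"ay":0,"az":0},{"x":0,"y":0,"z":0,"ax":0,"ay":0,"az":0},{"x":0,"y":0,"z":0,"ax":0,"ay":0,"az":0},{"x":0,"y":0,"z":0,"ax":0,"ay":0,"az":0},{"x":0,"y":0,"z":0,"ax":0,"ay":0,"az":0}]'
```

```text
clock: 14.05
position: [496.6, -201.8, 31.5]
ee_rot: [-0.041, 0.999, 0.0, -0.0]
contact_force: [0.4, -0.5, 0.4]
gripper_width: -0.3
grasp_force: 0.2
clock: 14.85
position: [492.6, -202.0, 31.4]
ee_rot: [-0.041, 0.999, 0.0, -0.0]
contact_force: [0.4, 0.6, -0.2]
gripper_width: -0.1
grasp_force: 0.2
```

```bash
python3 -m handwheel '[{"x":-0.01,"y":-0.0008,"z":0,"ax":0,"ay":0,"az":0},{"x":-0.01,"y":-0.0008,"z":0,"ax":0,"ay":0,"az":0},{"x":0,"y":0,"z":0,"ax":0,"ay":0,"az":0},{"x":0,"y":0,"z":0,"ax":0,"ay":0,"az":0},{"x":0,"y":0,"z":0,"ax":0,"ay":0,"az":0},{"x":0,"y":0,"z":0,"ax":0,"ay":0,"az":0},{"x":0,"y":0,"z":0,"ax":0,"ay":0,"az":0},{"x":0,"y":0,"z":0,"ax":0,"ay":0,"az":0}]'
python3 -m handwheel '[{"x":-0.01,"y":-0.0008,"z":0,"ax":0,"ay":0,"az":0},{"x":-0.01,"y":-0.0008,"z":0,"ax":0,"ay":0,"az":0},{"x":0,"y":0,"z":0,"ax":0,"ay":0,"az":0},{"x":0,"y":0,"z":0,"ax":0,"ay":0,"az":0},{"x":0,"y":0,"z":0,"ax":0,"ay":0,"az":0},{"x":0,"y":0,"z":0,"ax":0,"ay":0,"az":0},{"x":0,"y":0,"z":0,"ax":0,"ay":0,"az":0},{"x":0,"y":0,"z":0,"ax":0,"ay":0,"az":0}]'
```

```text
clock: 15.65
position: [492.2, -202.2, 31.7]
ee_rot: [-0.042, 0.999, -0.0, 0.004]
contact_force: [6.0, 0.9, -5.0]
gripper_width: -0.2
grasp_force: 3.5
clock: 16.45
position: [492.3, -202.3, 32.3]
ee_rot: [-0.042, 0.999, -0.001, 0.008]
contact_force: [13.0, 3.2, -8.7]
gripper_width: -0.3
grasp_force: 6.5
```

Firm stop reached. Ease off the lip, lift clear and look.

```bash
python3 -m handwheel '[{"x":0.03,"y":0.0024,"z":0,"ax":0,"ay":0,"az":0},{"x":0.03,"y":0.0024,"z":0,"ax":0,"ay":0,"az":0},{"x":0.04,"y":0.003,"z":0,"ax":0,"ay":0,"az":0},{"x":0,"y":0,"z":0,"ax":0,"ay":0,"az":0},{"x":0,"y":0,"z":0.1,"ax":0,"ay":0,"az":0},{"x":0,"y":0,"z":0.2,"ax":0,"ay":0,"az":0},{"x":0,"y":0,"z":0.25,"ax":0,"ay":0,"az":0},{"x":0,"y":0,"z":0.25,"ax":0,"ay":0,"az":0}]'
python3 -m handwheel '[{"x":-0.1,"y":-0.2,"z":0.1,"ax":0,"ay":0,"az":0},{"x":-0.1,"y":-0.22,"z":0,"ax":0,"ay":0,"az":0},{"x":-0.1,"y":-0.22,"z":0,"ax":0,"ay":0,"az":0},{"x":-0.1,"y":-0.22,"z":0,"ax":0,"ay":0,"az":0},{"x":0,"y":-0.22,"z":0,"ax":0,"ay":0,"az":0},{"x":0,"y":-0.22,"z":0,"ax":0,"ay":0,"az":0},{"x":0,"y":0,"z":0,"ax":0,"ay":0,"az":0},{"x":0,"y":0,"z":0,"ax":0,"ay":0,"az":0}]'
python3 - <<'E'
from h import *
c,a=snap("top","t6.png")
cv2.imwrite("pics/t6c.png",cv2.resize(a[95:245,180:480],(800,400),interpolation=cv2.INTER_CUBIC)[:,:,::-1])
E
```

```text
clock: 17.25
position: [503.5, -201.2, 192.6]
ee_rot: [-0.041, 0.999, 0.0, -0.001]
contact_force: [0.4, -0.2, 0.7]
gripper_width: 0.2
grasp_force: 0.0
clock: 18.05
position: [423.5, -461.6, 210.2]
ee_rot: [-0.04, 0.999, 0.001, -0.001]
contact_force: [0.1, -0.3, 0.4]
gripper_width: 0.1
grasp_force: 0.0
```

View pics/t6c.png

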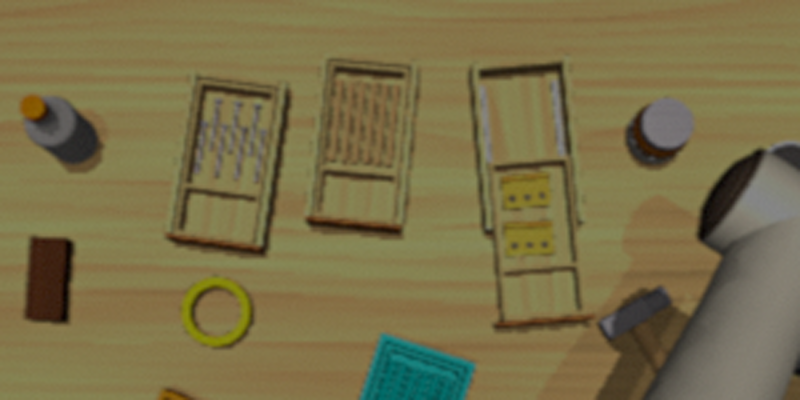

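The final view shows the dowel and screw trays shut and the hinge tray fully out with its hinges at (526,190) and (528,238). The hammer head at (632,315) and the other bystanders have not moved.

```bash
python3 -c "
from bench import arm
print(arm.job_done())"
```

```text
the job is handed in; nothing more can be done
None
```

I pushed the dowel tray home to its stop, then drew the hinge tray out to its stop with the hinges still lying in it; the screw tray stayed shut, the bench items in the last view hadn't moved, and the job was handed in about 18 s into the 48 s allowed, with no verdict returned.

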